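# Index the sample table to the next hole

### The job

Bring the orange-capped sample jar in front of the camera lens: press the yellow plunger knob on the sample table down and, keeping it pressed, push it round to the very next hole, whichever way brings the orange jar to the lens, then let go so that the plunger springs fully up into that hole. Do not touch or lift any of the jars, leave the other things on the bench where they are, and finish with the hand clear.

Things in the scene. Friction and masses are not known exactly. Their poses are not given: they have to be found in the camera images.
- index_base: Fixed white round base of the sample table, 336 mm in diameter; origin under its centre, x axis towards the camera head. It carries a fixed aluminium ring round the disc (264 to 330 mm in diameter, top 58 mm above the bench) with 8 notches 45 degrees apart, 12 mm wide, and a white camera head with a blue band, 135 mm tall, 183 to 305 mm from the axis, black lens facing the disc.
- table_axis (a point): Point on the table's vertical turning axis, at the top face of the turning black disc (260 mm in diameter, top face 72 mm above the bench).
- knob_dish (a point): Centre of the dish floor of the yellow plunger knob, 108 mm above the bench with the plunger up; moves with the knob. Round dish: 64 mm outside, 54 mm inside, rim 12 mm above the dish floor: closed fingertips fit in, press on the floor and push the rim sideways. Its axis is 90 mm from the table axis, opposite the camera head at the start.
- index_plunger (a joint): How far the plunger is pressed, m: 0 fully up, 0.012 at the stop; spring about 3 N at 0, 6 N at the stop. Its 10 mm round brass tooth under the disc sits in a ring notch (hole) and locks the table, 0.5 degree of play, until about 0.008 down. Let go between holes it rubs under the ring (reads about 0.008) and springs up when over a notch; it centres itself from within about 3 mm.
- index_table (a joint): Angle of the turning disc, rad, 0 at the start, positive anticlockwise seen from above. The holes are 0.785 rad (45 degrees) apart. The disc turns easily (about 1 N at the knob when unlocked) and stays where it is left.
- view_spot (a point): Fixed point in front of the camera lens where a jar is to stand: 95 mm from the table axis, on the side of the camera head, 94 mm above the bench (half-way up a jar).
- jar_orange_mid (a point): Centre (half-way up) of the loose jar with the orange cap, the one to bring to the lens; at the start one hole from the lens, on one side or the other. All three jars are glass, 37 mm in diameter, 45 mm tall, and stand on the disc in aluminium collars 10 mm tall (40 mm bore), 95 mm from the table axis; two more collars are empty.
- jar_white_mid (a point): Centre of the jar with the white cap, one hole away from the lens on the other side at the start. Not to be touched; rides with the table.
- jar_blue_mid (a point): Centre of the jar with the blue cap, in front of the lens at the start. Not to be touched; rides with the table.
- reagent_bottle: Loose glass bottle with a red cap, 64 mm in diameter, 130 mm tall; origin at the centre of its underside. Leave alone.
- beaker: Loose open glass beaker, 68 mm in diameter, 85 mm tall; origin at the centre of its underside. Leave alone.
- tip_box: Loose open blue plastic box with dividers, 120 x 80 mm, 50 mm tall; origin at the centre of its underside. Leave alone.
- hex_driver: Loose screwdriver with a red handle, 170 mm long, lying on the bench; origin near its middle. Leave alone.
- objective: Loose steel microscope objective, 38 mm in diameter, 46 mm tall, standing on the bench; origin at the centre of its underside. Leave alone.
There are look-alikes about, which are no part of the job. What is shaped like the part that bears jar_blue_mid but purple or turquoise is not meant.

How it is judged:
By the outcome, as a careful person would: the job done as asked, in the order asked, and still so for the second after the job is handed in, with the robot touching nothing.
It also fails if it takes over 38 s, if anything falls off the work surface, if the arm or the gripper's body presses on something with over 40 N, if the wrist force passes 120 N, or if a joint passes its speed limit or range.

### The arm

A 6-joint arm with a two-finger parallel gripper is mounted at the origin on the work surface. World frame = base frame: x ahead of the robot, y to its left, z up, the work surface at z = 0. Lengths are in mm, angles in degrees, forces in N, time in s.
With the tool pointing down it reaches from about 300 to 850 mm from the base axis. Payload 4.2 kg.
Tool frame: the origin (TCP) lies on the centre line of the jaws, within the pads' length; the fingertips stand 14 mm ahead of it and the grasp point (between the pads) lies 5 mm behind it; z points along the fingers, y is the direction in which the jaws open and shut (so a half turn about z gives the same grasp; the last joint's range is limited). The gripper opens to 91 mm and grips with 3 to 60 N. Pads are 32 mm wide; open, the fingers measure 118 mm over their backs; the gripper's body (76 mm by 178 mm) begins 60 mm behind the grasp point.
Start: joints at [68.927, 18.312, 89.639, -0, 72.044, -1.146], TCP at [195.98, 540.586, 227.976] pointing down, gripper open.
Joint ranges: [-177.97, 177.97], [-48.28, 115.42], [12.27, 149.76], [-77.06, 257.06], [2.81, 150.46], [-146.56, 146.56]. Speed limits (degrees/s): [147.25, 147.25, 180, 180, 180, 180].

### API

Orientations are given as [roll, pitch, yaw] about the fixed x, y, z axes, in that order (R = Rz(yaw) Ry(pitch) Rx(roll)).
In Python, from workcell import env gives the robot as it stands.
- The arm moves only by the tool play_rows, never from a script. Its argument "increments" is a list of rows, each a list of 5 numbers: the shift along the world's x, y, z in mm, then the turn about the world's z in degrees, then the closure, from 0 (fully open) to 1 (shut). In form: [[x, y, z, yaw, fingers], ...]. A call has 1 to 20 rows; each row shifts and turns the commanded pose from where the row before left it; what a row does not reach is not made up. A row lasts 1/8 s, in which the tool goes at most 62.5 mm and 10.7 degrees, less where a joint would pass 70% of its speed; a pose out of reach is approached as far as the arm can. A call is refused whole if a number of a shift passes 62.5 or a number of a turn 10.7, either way. A call with a gripper value outside its range is refused whole. The fingers move at their own pace and stop on an object; "newtons" is the grip in N (left out, the last holds). Time passes only in rows, so rows that do not move let the fingers close. It gives the time, the measured TCP pose, the force and the opening at its end, in the units of the state.
- env.state(): the state, without advancing time (a new reading comes with each control period).
- env.grab_frame(name): name is "scene" or "top"; returns the picture (384x512x3 uint8, red, green, blue); there is no depth.
- env.calibration(name): a dict with "fx", "fy", "cx", "cy" (pixels), "R" (3x3) and "t" (3): a world point X has camera coordinates R X + t. Camera axes: x right, y down, z forward; pixel columns grow to the right and rows downward; lengths in mm; the calibration is good to about 2 mm. A picture is of the moment at which its call begins. calibration takes no time and is no camera call.
- env.job_done(): hands the job in, once; it reports no verdict.
The state is a dict: "time_s": time; "qpos": joint angles; "qvel": joint speeds; "effort": joint torques, N m; "ee_pos": TCP position; "ee_rot": TCP orientation; "force": force on the tool from outside, world axes, zero at the start; "torque": the same for the moment, N m; "gripper_width": finger opening in mm.
Only numpy, scipy, OpenCV 4.12 (cv2) and the standard library are available. Lean on these libraries where they do the work, as an engineer would, in place of code of your own. Each camera call takes 0.05 s, during which the arm holds its last target.

## Working session

There is one attempt and no reset: what is moved stays moved. The work goes in short steps, Python scripts to look and compute and a tool call to move; the robot and the scene stay as the last step left them, time stands still between calls to the robot, and variables do not carry over. Pictures are saved under pics/ and viewed, and the job is handed in when it is done.

Besides the shell and the picture viewer there is one more tool, called after "Call:" as a command line: name --pt "numbers of a row" for each row, then --argument value for the rest. play_rows: Moves the arm, as the interface text tells. Its arguments: {"type":"object","properties":{"increments":{"type":"array"},"newtons":{"type":"number"}},"required":["increments"]}

```bash
mkdir -p pics; python3 - <<'E'
from workcell import env
import cv2
for n in("scene","top"):
    im=env.grab_frame(n); cv2.imwrite(f"pics/{n}0.png",im[:,:,::-1])
    print(env.calibration(n))
print(env.state())
E
```

```text
{'fx': 350.3879379476518, 'fy': 350.3879379476518, 'cx': 254.84850434132548, 'cy': 189.7026833652897, 'R': array([[-0.7431657 ,  0.66895094, -0.01447012],
       [ 0.55596131,  0.60531873, -0.56964574],
       [-0.37230601, -0.431386  , -0.82176295]]), 't': array([ 448.62253674, -277.33696009, 1177.9220579 ])}
{'fx': 406.19576321848206, 'fy': 406.19576321848206, 'cx': 258.73776865696675, 'cy': 187.95092748262198, 'R': array([[-0.02997465, -0.99951732, -0.0081638 ],
       [-0.98355165,  0.03094935, -0.17795588],
       [ 0.17812265,  0.00269535, -0.9840046 ]]), 't': array([   9.64971935,  622.50147546, 1246.01473123])}
{'time_s': 0.1, 'qpos': array([ 6.89272219e+01,  1.83478505e+01,  8.96969334e+01, -2.01148585e-03,
        7.20431621e+01, -1.14553689e+00]), 'qvel': array([ 0.05482262, -0.15472418, -0.16687606,  0.02483488,  0.05266389,
        0.05330805]), 'effort': array([ 7.47109425e-04, -4.13334417e+01, -2.32509792e+01,  7.30628567e-02,
        4.22241865e-02, -4.41605630e-05]), 'ee_pos': array([195.83537431, 540.1922992 , 227.22242998]), 'ee_rot': array([-1.79912033e+02,  1.53946895e-04,  1.60073381e+02]), 'force': array([ 0.80435781, -0.07746667, -0.36416953]), 'torque': array([-0.01187233, -0.00132879, -0.01003468]), 'gripper_width': 91.11753748940879}
```

View pics/scene0.png

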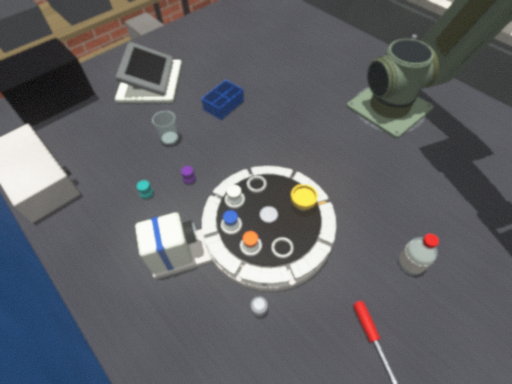

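View pics/top0.png

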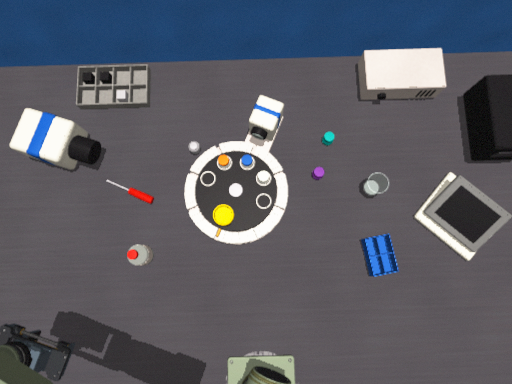

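The scene shows the knob (yellow, top 223,215) opposite the camera head (top 265,115). The caps are orange (top 223,161), blue (247,161) and white (264,178). The purple (318,173) and turquoise (328,138) jars stand off the table and are look-alikes. Next I'll measure and take an enlarged crop.

```bash
cat > h.py <<'E'
import numpy as np, cv2
from workcell import env
def ray(n,u,v,z):
    c=env.calibration(n);R=np.array(c["R"]);t=np.array(c["t"])
    o=-R.T@t; d=R.T@np.array([(u-c["cx"])/c["fx"],(v-c["cy"])/c["fy"],1])
    return o+d*(z-o[2])/d[2]
def proj(n,X):
    c=env.calibration(n);p=np.array(c["R"])@np.array(X)+c["t"]
    return c["fx"]*p[0]/p[2]+c["cx"],c["fy"]*p[1]/p[2]+c["cy"]
def blob(im,lo,hi,box):
    h=cv2.cvtColor(im,cv2.COLOR_RGB2HSV);m=cv2.inRange(h,np.array(lo),np.array(hi))
    x0,y0,x1,y1=box;k=np.zeros_like(m);k[y0:y1,x0:x1]=m[y0:y1,x0:x1]
    n,l,s,c=cv2.connectedComponentsWithStats(k);i=1+np.argmax(s[1:,4]);return c[i],s[i]
E
python3 - <<'E'
from h import *
B={"scene":(200,165,340,290),"top":(180,140,292,245)}
for n in B:
    im=cv2.imread(f"pics/{n}0.png")[:,:,::-1].copy()
    P={}
    for k,lo,hi,z in(("knob",(22,120,100),(35,255,255),116),("orange",(5,150,100),(18,255,255),116),("blue",(105,150,60),(125,255,255),116)):
        c,s=blob(im,lo,hi,B[n]);P[k]=ray(n,*c,z);print(n,k,c.round(1),s,P[k].round(1))
    # hub / ring
    x0,y0,x1,y1=B[n]
    cv2.imwrite(f"pics/{n}_crop.png",cv2.resize(im[y0:y1,x0:x1],None,fx=5,fy=5,interpolation=cv2.INTER_CUBIC)[:,:,::-1])
im=cv2.imread("pics/top0.png");h=cv2.cvtColor(im,cv2.COLOR_BGR2HSV)
# disc: dark
m=cv2.inRange(h,(0,0,0),(180,255,38));k=np.zeros_like(m);k[140:245,180:292]=m[140:245,180:292]
# ring outer edge
w=cv2.inRange(h,(0,0,130),(180,60,255));k=np.zeros_like(w);k[142:245,180:290]=w[142:245,180:290]
cs=max(cv2.findContours(k,cv2.RETR_EXTERNAL,cv2.CHAIN_APPROX_NONE)[0],key=len)
e=cv2.fitEllipse(cv2.convexHull(cs));print(e,ray("top",*e[0],40))
for n,u,v in(("top",236,190),("scene",268.5,214.5)):print("hub",ray(n,u,v,76))
E
```

```text
scene knob [303.2 196.3] [290 184  27  25 543] [536.4 100.9 116. ]
scene orange [250.  237.9] [243 231  15  15 174] [703.9  97.6 116. ]
scene blue [229.9 216.2] [224 211  13  12 120] [701.3  24.6 116. ]
top knob [222.9 214.5] [212 204  22  22 386] [533.6 101.1 116. ]
top orange [222.7 159.3] [218 154  11  12  46] [705.1  99.2 116. ]
top blue [246.5 159.5] [242 154  10  12  91] [702.2  25.6 116. ]
((236.62452697753906, 190.76351928710938), (103.09803009033203, 108.77452087402344), 33.635780334472656) [618.3701723  62.5135114  40.       ]
hub [614.55315213  62.33774961  76.        ]
hub [615.47393619  64.758157    76.        ]
```

```bash
ls pics
```

```text
scene0.png
scene_crop.png
top0.png
top_crop.png
```

View pics/top_crop.png

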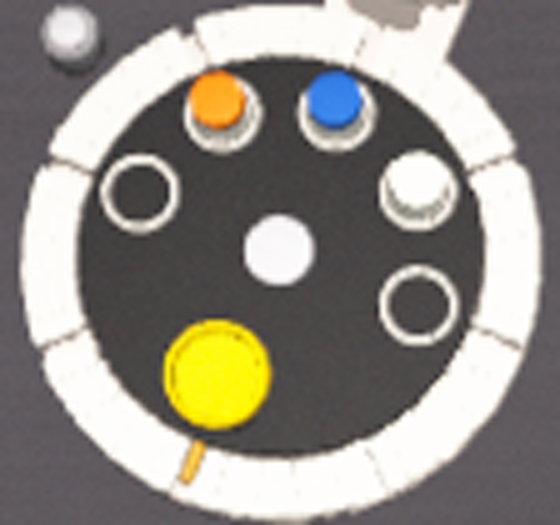

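View pics/scene_crop.png

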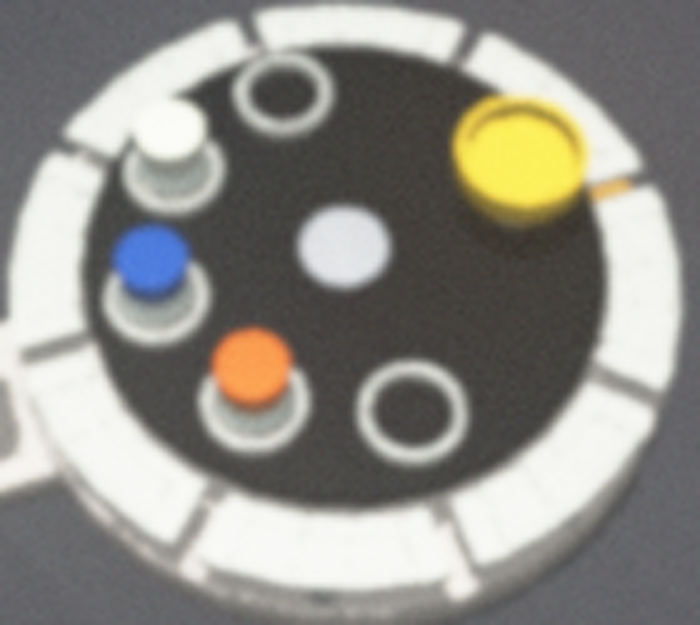

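The crops confirm that blue is at the lens (top 246,160). Orange (223,159) is one hole anticlockwise of it, so the disc turns clockwise by 45°. The axis is at about (615.7, 63.4). The knob is at about (534, 100.7), at 155.5°, and should end near (584, 147.7). First I'll move above the knob with the fingers closed.

Call:
play_rows --pt "24 -31.5 0 0 1" --pt "24 -31.5 0 0 1" --pt "24 -31.5 0 0 1" --pt "24 -31.5 0 0 1" --pt "24 -31.5 0 0 1" --pt "24 -31.5 0 0 1" --pt "24 -31.5 0 0 1" --pt "24 -31.5 0 0 1" --pt "24 -31.5 0 0 1" --pt "24 -31.5 0 0 1" --pt "24 -31.5 0 0 1" --pt "24 -31.5 0 0 1" --pt "24 -31.5 0 0 1" --pt "24 -31.5 0 0 1" --pt "2 1 0 0 1" --pt "0 0 0 0 1" --pt "0 0 0 0 1" --newtons 20

```text
time_s: 2.22
ee_pos: [533.3, 101.4, 227.9]
ee_rot: [180.0, -0.0, 160.1]
force: [0.4, 0.2, 0.5]
gripper_width: 0.1
```

Call:
play_rows --pt "0 0 -30 0 1" --pt "0 0 -30 0 1" --pt "0 0 -20 0 1" --pt "0 0 -8 0 1" --pt "0 0 0 0 1" --pt "0 0 0 0 1"

```text
time_s: 2.98
ee_pos: [534.6, 100.9, 141.0]
ee_rot: [179.9, 0.1, 160.1]
force: [0.7, -0.1, -0.0]
gripper_width: 0.7
```

```bash
python3 - <<'E'
from h import *
for n,b in (("top",(170,140,300,260)),("scene",(230,110,370,250))):
    im=env.grab_frame(n);x0,y0,x1,y1=b
    s=env.state()['ee_pos'];print(s,proj(n,s))
    cv2.imwrite(f"pics/{n}1.png",cv2.resize(im[y0:y1,x0:x1],None,fx=4,fy=4,interpolation=cv2.INTER_CUBIC)[:,:,::-1])
E
```

```text
[534.5656818  100.83162287 140.99595737] (np.float64(222.16024227856644), np.float64(213.19813671578964))
[534.51308386 100.74156249 140.9214787 ] (np.float64(304.7538312789611), np.float64(189.93226929980077))
```

View pics/scene1.png

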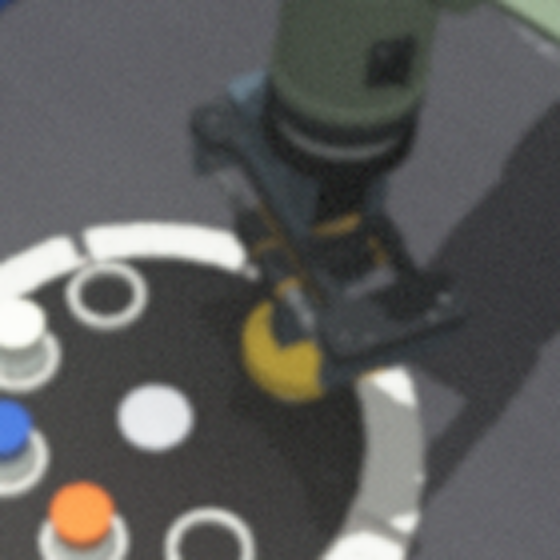

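View pics/top1.png

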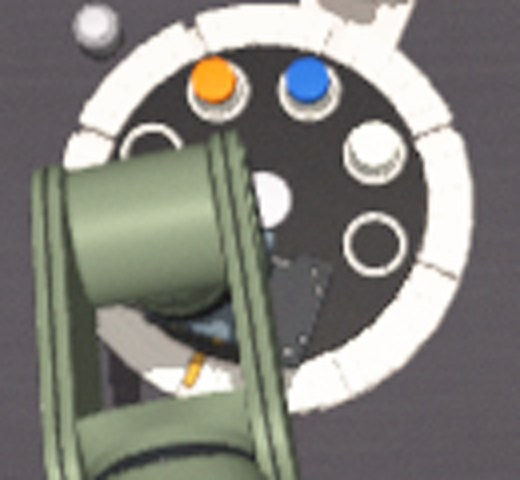

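The fingertips are over the dish (scene crop about 290,330) and the jars remain visible for checking the angle. Next I'll go down into the dish.

Call:
play_rows --pt "0 0 -8 0 1" --pt "0 0 -7 0 1" --pt "0 0 -4 0 1" --pt "0 0 0 0 1"

```text
time_s: 3.58
ee_pos: [533.6, 100.6, 120.9]
ee_rot: [-180.0, -0.1, 160.1]
force: [-1.4, 0.5, 3.6]
gripper_width: 0.4
```

Call:
play_rows --pt "0 0 -3 0 1" --pt "0 0 -3 0 1" --pt "0 0 -2 0 1" --pt "0 0 -1.5 0 1" --pt "0 0 0 0 1" --pt "0 0 0 0 1"

```text
time_s: 4.32
ee_pos: [533.8, 100.7, 111.7]
ee_rot: [180.0, -0.0, 160.1]
force: [-1.9, 1.3, 6.4]
gripper_width: 0.7
```

```bash
python3 - <<'E'
import numpy as np
c=np.array([615.7,63.4]);a=np.radians(155.5-np.linspace(0,45,19))
P=c+90*np.c_[np.cos(a),np.sin(a)];P[0]=[533.98,100.59]
print(np.diff(P,axis=0).round(1).tolist(),P[-1])
E
```

```text
[[1.5, 3.7], [1.9, 3.5], [2.0, 3.4], [2.2, 3.3], [2.3, 3.2], [2.4, 3.1], [2.6, 3.0], [2.7, 2.9], [2.8, 2.7], [2.9, 2.6], [3.0, 2.5], [3.1, 2.3], [3.2, 2.2], [3.3, 2.1], [3.4, 1.9], [3.5, 1.8], [3.6, 1.6], [3.6, 1.5]] [584.18133569 147.70049703]
```

Next I'll press to about 11 mm and make the first third of the arc, then check.

Call:
play_rows --pt "0 0 -0.7 0 1" --pt "0 0 0 0 1" --pt "1.5 3.7 0 -2.5 1" --pt "1.9 3.5 0 -2.5 1" --pt "2.0 3.4 0 -2.5 1" --pt "2.2 3.3 0 -2.5 1" --pt "2.3 3.2 0 -2.5 1" --pt "2.4 3.1 0 -2.5 1" --pt "0 0 0 0 1"

```text
time_s: 5.45
ee_pos: [547.1, 121.3, 111.3]
ee_rot: [179.9, 0.1, 145.1]
force: [-1.2, 2.1, 6.2]
gripper_width: 0.4
```

```bash
cat > ang.py <<'E'
from h import *
import sys
C=np.array([615.7,63.4])
def caps(n,im):
    b={"scene":(200,165,340,290),"top":(180,140,292,245)}[n]
    r={}
    for k,lo,hi in(("orange",(5,150,100),(18,255,255)),("blue",(105,150,60),(125,255,255))):
        c,s=blob(im,lo,hi,b);r[k]=(ray(n,*c,116)[:2],s[4],c)
    return r
if __name__=="__main__":
  tag=sys.argv[1]
  for n in("top","scene"):
    im=env.grab_frame(n);cv2.imwrite(f"pics/{n}_{tag}.png",im[:,:,::-1])
    im0=cv2.imread(f"pics/{n}0.png")[:,:,::-1].copy()
    a=caps(n,im0);b=caps(n,im)
    for k in a:
        f=lambda p:np.degrees(np.arctan2(p[1]-C[1],p[0]-C[0]))
        print(n,k,"turn",round(f(b[k][0])-f(a[k][0]),2),"area",a[k][1],b[k][1],b[k][2].round(1),b[k][0].round(1))
  print(env.state()['ee_pos'],env.state()['force'])
E
python3 ang.py a
```

```text
top orange turn -17.0 area 46 23 [232.  160.8] [699.5  70.5]
top blue turn -15.86 area 91 90 [253.6 163.7] [688.1   3.8]
scene orange turn -16.03 area 174 167 [240.5 231.7] [709.4  71.9]
scene blue turn -16.02 area 120 118 [228.3 206.8] [687.6   2.2]
[547.08603842 121.22311878 111.31470501] [-0.40748787  1.45925166  5.71405374]
```

The table turns with the knob, about 15–16° so far. Continuing.

Call:
play_rows --pt "2.6 3.0 0 -2.5 1" --pt "2.7 2.9 0 -2.5 1" --pt "2.8 2.7 0 -2.5 1" --pt "2.9 2.6 0 -2.5 1" --pt "3.0 2.5 0 -2.5 1" --pt "3.1 2.3 0 -2.5 1" --pt "3.2 2.2 0 -2.5 1" --pt "3.3 2.1 0 -2.5 1" --pt "3.4 1.9 0 -2.5 1" --pt "3.5 1.8 0 -2.5 1" --pt "3.6 1.6 0 -2.5 1" --pt "3.6 1.5 0 -2.5 1" --pt "0 0 0 0 1" --pt "0 0 0 0 1"

```text
time_s: 7.3
ee_pos: [585.7, 147.8, 111.6]
ee_rot: [179.8, 0.1, 115.1]
force: [-0.0, -1.0, 5.4]
gripper_width: 0.7
```

```bash
python3 ang.py b
```

```text
top orange turn -50.63 area 46 20 [247.6 163.2] [690.5  22.3]
top blue turn -46.54 area 91 89 [263.4 176.3] [647.6 -24.9]
scene orange turn -46.5 area 174 150 [229.6 215.7] [700.8  23.2]
scene blue turn -45.89 area 120 94 [234.2 190.4] [647.1 -24.2]
[585.7298605  147.7882395  111.67561952] [ 0.8167831  -0.10713825  6.32790144]
```

Turn is about 45–46.5°. As a cleaner check I'll compare orange now against blue's old place, and blue now against white's old place.

```bash
python3 - <<'E'
from h import *
from ang import caps,C
f=lambda p:np.degrees(np.arctan2(p[1]-C[1],p[0]-C[0]))
def white(im,n,p):
    u,v=proj(n,[*p,116]);u,v=int(u),int(v)
    h=cv2.cvtColor(im,cv2.COLOR_RGB2HSV);m=cv2.inRange(h,(0,0,215),(180,40,255));k=np.zeros_like(m);k[v-9:v+10,u-9:u+10]=m[v-9:v+10,u-9:u+10]
    n_,l,s,c=cv2.connectedComponentsWithStats(k);i=1+np.argmax(s[1:,4]);return c[i],s[i,4]
for n in("top","scene"):
    i0=cv2.imread(f"pics/{n}0.png")[:,:,::-1].copy();i1=cv2.imread(f"pics/{n}_b.png")[:,:,::-1].copy()
    a=caps(n,i0);b=caps(n,i1)
    print(n,"orange-now minus blue-old",f(b["orange"][0])-f(a["blue"][0]),b["orange"][0],a["blue"][0])
    w,ar=white(i0,n,(648,-26));W=ray(n,*w,116)[:2];print(" blue-now minus white-old",f(b["blue"][0])-f(W),w,ar,W,b["blue"][0])
    # edge-free: dark disc features: other collars
for n,b in (("top",(180,140,292,245)),("scene",(190,160,340,285))):
    im=cv2.imread(f"pics/{n}_b.png");x0,y0,x1,y1=b
    cv2.imwrite(f"pics/{n}_bc.png",cv2.resize(im[y0:y1,x0:x1],None,fx=5,fy=5,interpolation=cv2.INTER_CUBIC))
E
```

```text
top orange-now minus blue-old -5.1943078942839875 [690.52756279  22.27045299] [702.15998992  25.62399521]
 blue-now minus white-old 1.0750098354643285 [263.11851852 176.96296296] 135 [645.45573164 -24.10247924] [647.60391215 -24.94592603]
scene orange-now minus blue-old -0.899884497829305 [700.83115745  23.16093978] [701.25922542  24.59063826]
 blue-now minus white-old 1.3301186035321138 [231.19306931 188.11881188] 202 [648.20316092 -34.41150128] [647.09471218 -24.22431419]
```

View pics/scene_bc.png

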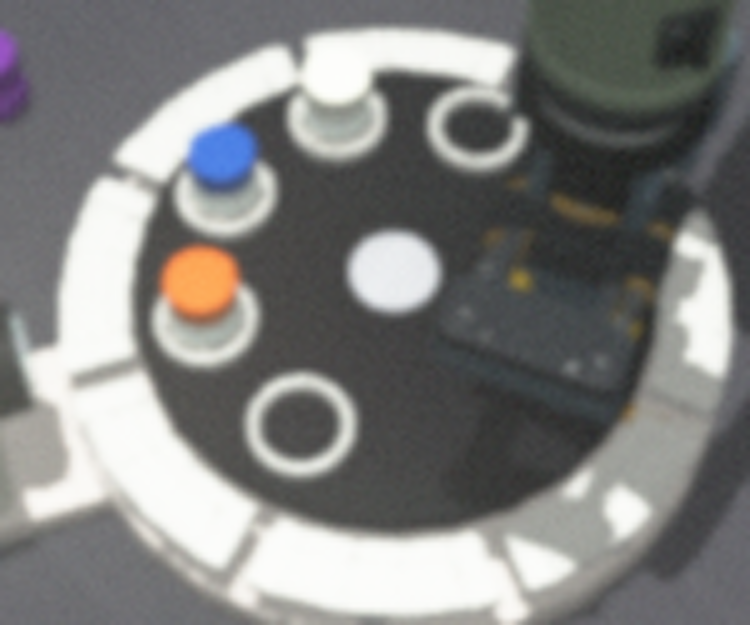

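```bash
cat > col.py <<'E'
from h import *
from ang import C
def collar(n,im,ang):
    p=C+95*np.array([np.cos(np.radians(ang)),np.sin(np.radians(ang))])
    u,v=[int(round(q)) for q in proj(n,[*p,82])]
    g=cv2.cvtColor(im,cv2.COLOR_RGB2GRAY);w=13
    big=cv2.resize(g[v-w:v+w+1,u-w:u+w+1],None,fx=8,fy=8,interpolation=cv2.INTER_CUBIC)
    m=(big>120).astype(np.uint8)*255
    cs,hi=cv2.findContours(m,cv2.RETR_CCOMP,cv2.CHAIN_APPROX_NONE)
    best=None
    for i,c in enumerate(cs):
        if hi[0,i,3]>=0 and cv2.contourArea(c)>1500: best=c if best is None or len(c)>len(best) else best
    if best is None: return None
    e=cv2.fitEllipse(best);x,y=(np.array(e[0])+.5)/8-.5
    P=ray(n,u-w+x,v-w+y,82)[:2]; d=P-C
    return P.round(1),round(np.degrees(np.arctan2(d[1],d[0])),2),np.array(e[1]).round(1)
if __name__=="__main__":
  import sys
  tag=sys.argv[1]
  for n in("top","scene"):
    i0=cv2.imread(f"pics/{n}0.png")[:,:,::-1].copy();i1=cv2.imread(f"pics/{n}_{tag}.png")[:,:,::-1].copy()
    for a in (65.5,-114.5):
        print(n,a,collar(n,i0,a),"->",collar(n,i1,a-45))
E
python3 col.py b; python3 col.py a >/dev/null
```

```text
top 65.5 (array([654.4, 150.9]), np.float64(66.14), array([89.3, 94.7])) -> (array([705. ,  96.5]), np.float64(20.32), array([88.1, 94.1]))
top -114.5 (array([577. , -22.6]), np.float64(-114.23), array([92. , 95.3])) -> (array([526.3,  31.9]), np.float64(-160.6), array([93.8, 95. ]))
scene 65.5 (array([654.1, 150.8]), np.float64(66.29), array([107.4, 124.2])) -> (array([704.9,  96.3]), np.float64(20.24), array([104.9, 119.3]))
scene -114.5 (array([576.9, -22.5]), np.float64(-114.33), array([ 82. , 105.5])) -> None
```

The opposite-collar pair gives a turn of 46.08°, with the axis at (615.7, 64.15). I'll back off about 1.1°, which is 1.7 mm at the knob, while still pressed.

Call:
play_rows --pt "-0.8 -0.3 0 0.5 1" --pt "-0.8 -0.3 0 0.5 1" --pt "0 0 0 0 1" --pt "0 0 0 0 1"

```text
time_s: 7.9
ee_pos: [584.0, 147.2, 111.6]
ee_rot: [179.8, 0.1, 116.1]
force: [0.3, -0.6, 5.7]
gripper_width: 0.3
```

```bash
python3 ang.py c; python3 col.py c
```

```text
top orange turn -43.88 area 46 39 [245.9 158.8] [704.6  27.4]
top blue turn -45.3 area 91 94 [263.  175.7] [649.4 -23.8]
scene orange turn -45.55 area 174 153 [229.8 216.3] [701.5  24.6]
scene blue turn -45.0 area 120 94 [233.9 190.8] [648.5 -23.7]
[584.02248293 147.18046303 111.65416412] [ 0.06483479 -0.55345408  6.2751556 ]
top 65.5 (array([654.4, 150.9]), np.float64(66.14), array([89.3, 94.7])) -> (array([704.4,  98.1]), np.float64(21.35), array([88.9, 93.3]))
top -114.5 (array([577. , -22.6]), np.float64(-114.23), array([92. , 95.3])) -> (array([527. ,  30.4]), np.float64(-159.58), array([92.6, 94.5]))
scene 65.5 (array([654.1, 150.8]), np.float64(66.29), array([107.4, 124.2])) -> (array([704.1,  98.2]), np.float64(21.51), array([104.5, 118.1]))
scene -114.5 (array([576.9, -22.5]), np.float64(-114.33), array([ 82. , 105.5])) -> (array([526.8,  30.2]), np.float64(-159.51), array([ 80.4, 107.1]))
```

The turn is now 45.05°. Releasing straight up, slowly, and watching that the force persists up to TCP height ~122 (plunger fully up).

Call:
play_rows --pt "0 0 -0.2 0 1" --pt "0 0 1.5 0 1" --pt "0 0 1.5 0 1" --pt "0 0 1.5 0 1" --pt "0 0 1.5 0 1" --pt "0 0 1.5 0 1" --pt "0 0 1 0 1" --pt "0 0 0 0 1" --pt "0 0 0 0 1"

```text
time_s: 9.12
ee_pos: [582.8, 147.3, 119.1]
ee_rot: [179.9, 0.0, 116.1]
force: [2.9, -1.9, 4.6]
gripper_width: 0.3
```

There is still spring force at depth ~3–4 mm, so the tooth is in the notch. Lifting clear.

Call:
play_rows --pt "0 0 2 0 1" --pt "0 0 2 0 1" --pt "0 0 3 0 1" --pt "0 0 6 0 1" --pt "0 0 10 0 1" --pt "0 0 20 0 1" --pt "0 0 30 0 1" --pt "0 0 30 0 1" --pt "-20 30 10 0 1" --pt "-30 40 0 0 1" --pt "-30 40 0 0 1" --pt "-30 40 0 0 1" --pt "-30 40 0 0 1" --pt "-30 40 0 0 1" --pt "-30 40 0 0 1" --pt "0 0 0 0 1" --pt "0 0 0 0 1"

```text
time_s: 11.25
ee_pos: [382.5, 416.9, 232.4]
ee_rot: [180.0, 0.0, 116.1]
force: [0.9, 0.3, 0.8]
gripper_width: 0.6
```

```bash
python3 ang.py d; python3 col.py d; python3 - <<'E'
from h import *
B={"scene":(200,165,340,290),"top":(180,140,292,245)}
for n in B:
    for t in("0","_d"):
        im=cv2.imread(f"pics/{n}{t}.png")[:,:,::-1].copy()
        c,s=blob(im,(22,120,60),(35,255,255),B[n]);print(n,t,c,s,ray(n,*c,116))
    x0,y0,x1,y1=B[n];cv2.imwrite(f"pics/{n}_dc.png",cv2.resize(im[y0:y1,x0:x1],None,fx=5,fy=5,interpolation=cv2.INTER_CUBIC)[:,:,::-1])
E
```

```text
top orange turn -48.75 area 46 21 [247.  162.4] [692.9  24.2]
top blue turn -44.96 area 91 86 [263.  175.5] [650. -24.]
scene orange turn -45.02 area 174 158 [229.9 216.6] [701.9  25.3]
scene blue turn -44.49 area 120 101 [233.8 191.1] [649.2 -23.3]
[383.06980488 416.35260943 232.30773502] [ 0.69706869 -0.7241853   0.73995513]
top 65.5 (array([654.4, 150.9]), np.float64(66.14), array([89.3, 94.7])) -> (array([704.2,  98.9]), np.float64(21.89), array([88.7, 92.8]))
top -114.5 (array([577. , -22.6]), np.float64(-114.23), array([92. , 95.3])) -> (array([527.2,  29.5]), np.float64(-159.05), array([92.4, 95.6]))
scene 65.5 (array([654.1, 150.8]), np.float64(66.29), array([107.4, 124.2])) -> (array([704. ,  98.6]), np.float64(21.75), array([107.4, 121.6]))
scene -114.5 (array([576.9, -22.5]), np.float64(-114.33), array([ 82. , 105.5])) -> (array([527.2,  29.5]), np.float64(-159.06), array([ 82.3, 106.8]))
scene 0 [303.19669118 196.33639706] [290 184  27  25 544] [536.40195098 100.91913844 116.        ]
scene _d [304.20324006 220.40500736] [290 207  30  29 679] [582.78104115 148.12432961 116.        ]
top 0 [222.90180879 214.5245478 ] [212 204  22  22 387] [533.47794816 101.02547764 116.        ]
top _d [207.22938144 198.83505155] [197 188  22  23 388] [582.90684175 148.04740717 116.        ]
```

View pics/scene_dc.png

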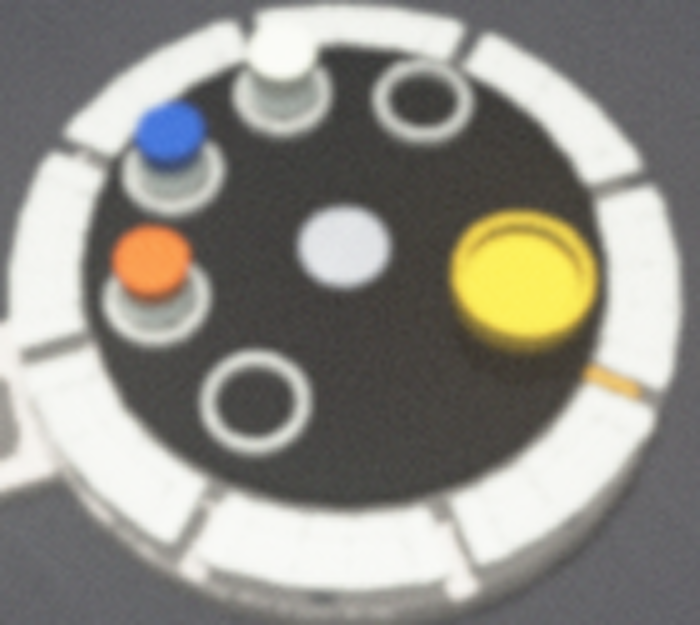

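View pics/top_d.png

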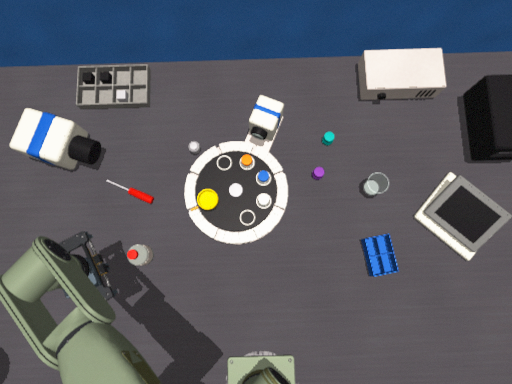

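Orange is now at the lens (scene 230,217, where blue was) and the brass tooth shows in the next notch (scene 322,241). One check of knob height, by triangulating the rim in two views, relative to the start.

```bash
python3 - <<'E'
from h import *
from scipy.optimize import least_squares
B={"scene":(285,175,325,240),"top":(190,180,240,230)}
for t in("0","_d"):
    pts={}
    for n in B:
        im=cv2.imread(f"pics/{n}{t}.png");h=cv2.cvtColor(im,cv2.COLOR_BGR2HSV)
        m=cv2.inRange(h,(20,110,90),(36,255,255));k=np.zeros_like(m);x0,y0,x1,y1=B[n];k[y0:y1,x0:x1]=m[y0:y1,x0:x1]
        c=max(cv2.findContours(k,cv2.RETR_EXTERNAL,cv2.CHAIN_APPROX_NONE)[0],key=len)[:,0,:].astype(float)
        e=cv2.fitEllipse(c.astype(np.float32))
        pts[n]=(c,e)
    # upper half of silhouette in scene is the rim itself
    def res(p):
        r=[]
        for n,(c,e) in pts.items():
            cc=c[c[:,1]<e[0][1]] 
            for q in cc:
                P=ray(n,*q,p[2]);r.append(np.hypot(*(P[:2]-p[:2]))-p[3])
        return r
    s=least_squares(res,[560,120,118,32],loss="soft_l1")
    print(t,s.x.round(1),np.sqrt(np.mean(np.square(res(s.x)))).round(2),{n:np.round(pts[n][1][0],1) for n in pts})
E
```

```text
Traceback (most recent call last):
  File "h.py", line 4, in ray
    c=env.calibration(n);R=np.array(c["R"]);t=np.array(c["t"])
ValueError: time passes only in moves, steps and waits
```

```bash
python3 - <<'E'
from h import *
import h
cal={n:env.calibration(n) for n in("scene","top")}
B={"scene":(285,175,325,240),"top":(190,180,240,230)}
def rays(n,c,z):
    k=cal[n];R=np.array(k["R"]);t=np.array(k["t"]);o=-R.T@t
    d=np.c_[(c[:,0]-k["cx"])/k["fx"],(c[:,1]-k["cy"])/k["fy"],np.ones(len(c))]@R
    return (o+d*((z-o[2])/d[:,2])[:,None])[:,:2]
for t in("0","_d"):
  for z in(120,112):
    for n in B:
        im=cv2.imread(f"pics/{n}{t}.png");hh=cv2.cvtColor(im,cv2.COLOR_BGR2HSV)
        m=cv2.inRange(hh,(20,110,70),(36,255,255));k=np.zeros_like(m);x0,y0,x1,y1=B[n];k[y0:y1,x0:x1]=m[y0:y1,x0:x1]
        c=max(cv2.findContours(k,cv2.RETR_EXTERNAL,cv2.CHAIN_APPROX_NONE)[0],key=len)[:,0,:].astype(float)
        c=c[c[:,1]<c[:,1].mean()]
        P=rays(n,c,z);A=np.c_[2*P,np.ones(len(P))];s=np.linalg.lstsq(A,(P**2).sum(1),rcond=None)[0]
        print(t,z,n,s[:2].round(1),"r",np.sqrt(s[2]+s[:2]@s[:2]).round(1))
E
```

```text
0 120 scene [536.   98.5] r 31.2
0 120 top [533.5 100.8] r 32.5
0 112 scene [531.5  95.3] r 31.6
0 112 top [534.4 101.5] r 32.7
_d 120 scene [581.7 147.1] r 33.3
_d 120 top [583.6 147.4] r 32.2
_d 112 scene [577.7 144.5] r 33.7
_d 112 top [584.9 148.5] r 32.4
```

The two views agree at rim height ~120 mm (mismatch 7–8 mm if assumed 112), so the plunger is fully up. The rest of the bench looks unchanged. Handing in.

```bash
python3 - <<'E'
from workcell import env
print(env.job_done()); print(env.state()['time_s'])
E
```

```text
the job is handed in; nothing more can be done
None
the job is handed in; nothing more can be done
```

The orange jar is in front of the lens, and I handed the job in at about 11.4 s on the robot's clock. I pressed the yellow knob about 11 mm down and turned it one hole clockwise while pressed. It first went about 1° too far, so I backed it off to 45.05° and let go straight up.

**Final checks**
- **Jar position:** orange stands where blue stood before, at pixel (230, 217) in the scene view.
- **Disc angle:** the collars give a final turn of about 44.5°, which is about at the edge of the stated 0.5° play.
- **Plunger:** the spring still pushed back well above the height where it would rub under the ring. The rim measured about 120 mm high in both views, and the brass tooth shows in the new notch.
- **Hand and bench:** the hand is clear with no contact force, and the other objects look unmoved in the top view.

**Disagreements**
- The top view gave a turn of about 49° from the orange cap. I ignored it because its colour mask covered too little of the cap, and the scene view and the collars both disagreed with it.
- My first fit of the knob height failed with a calibration error, so I used a simpler comparison of the two views.

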